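# Cover the castings and hold the case flap on its balance point

### The job

The hinge screws of the sample case's viewing flap are to be adjusted. First, with the flap still lying shut, slide the flat cover fully home over the rear compartment so that no screw can drop among the castings; then take the flap by its bar, swing it up gently to its balance point (straight upright over its hinge, where it would fall neither forward nor back) without letting it drop or go over backwards, and leave the things standing about alone. Finish while holding the bar in the gripper, with the flap still and balanced: do not let go.

Things in the scene. Friction and masses are not known exactly. Their poses are not given: they have to be found in the camera images.
- case: grey sheet-metal sample case 185 x 260 x 55 mm, fixed to the bench. Origin: on the bench under the middle of the hinge line; x to its rear (away from the robot), y to its left along its length, z up. It spans x -85..100, y -130..130 mm. Front: viewing bay under the flap. Rear: left half an open compartment with dark castings, right half a deck where the cover is parked; rails rise to 65 mm.
- compartment (a point): middle of the mouth of the rear compartment (120 x 83 mm, 55 mm above the bench) that the cover must close; in the case's frame at x 54.5, y 63 mm. It does not move.
- cover (a joint): flat steel cover 82 x 124 x 4 mm (top 59 mm above the bench) that slides in rails along the case's +y (leftward). Value in m: 0 = parked over the deck, 0.120 = fully home against its end stop, compartment closed. Starts between 0 and 0.05. About 1 N of friction plus light damping, no spring: it stays where left.
- cover_grip (a point): middle of the upright black grip rib on the cover, 75 mm above the bench. The rib is 12 mm thick along the case's x (take it across this), 36 mm long along its y, top 86 mm above the bench. It moves with the cover: in the case's frame x 54.5 mm, y = -57 mm + the cover's joint value.
- flap_angle (a joint): aluminium flap hinged along the case's y, swinging up and to the rear. Value in rad: 0 = shut, level over the front bay (its start); 1.571 = straight upright over its hinge, its balance point (its mass, 0.2 to 0.4 kg with the bar, lies in its plane); stop at 2.3. The hinge is nearly frictionless: let go elsewhere, the flap falls shut or over backwards.
- flap_hinge (a point): middle of the flap's hinge axis, 60 mm above the bench, straight above the case's origin. It is fixed; the axis is the case's y.
- flap_bar (a point): round steel grip bar on the flap's free edge, 10 mm thick, parallel to the hinge, 130 mm from its axis, free over 106 mm between two side arms. The point is its middle. 41 mm free between bar and flap plate. Shut: 60 mm above the bench in front of the case; upright: 190 mm, over the hinge. Pinched across from above it turns between the pads, so the gripper may stay pointing down.
- flap: the flap itself: 250 mm wide plate, 5 mm thick, reaching from the hinge to 84 mm from it, with the bar beyond. Origin: on the hinge axis, midway. It turns with the flap: its x, y, z are the case's when shut; its -x runs from the hinge to the bar, straight up when balanced.
- screwdriver: bystander: red-handled screwdriver 158 x 21 x 21 mm lying along the case's right end; origin under its middle
- oil_bottle: bystander: small brown bottle with black top, 30 mm across, 99 mm tall, standing by the case's left end; origin under its middle
- loupe: bystander: black eye loupe, 30 mm across, 27 mm tall, by the case's left end; origin under its middle
- flux_tin: bystander: small ochre tin, 46 mm across, 33 mm tall, in front of the case to the right; origin under its middle
- tape_cream_roll: bystander: flat roll of cream tape, 62 mm across, 18 mm tall, to the right; origin under its middle

How it is judged:
On the way, in this order (a step that is already met when the one before it is completed fails the run):
1. the cover is fully home over the compartment while the flap still lies shut (value of joint cover above 0.115 m and value of joint flap_angle below 0.12 rad), for 0.2 s.
2. the flap is held by its bar in the fingers, still, at its balance point (value of joint flap_angle between 1.49 and 1.65 rad and velocity of joint flap_angle between -0.15 and 0.15 rad/s and contact force between the fingers and flap above 3 N and distance between the grasp point and flap_bar below 0.07 m), for 0.2 s.
At the end, for the whole second after the job is handed in: Cover fully home (above 0.115 of 0.120 m); flap at its balance point (1.49 to 1.65 rad, about 4.5 degrees either way), still (under 0.15 rad/s), and held in the fingers (over 3 N on the flap) at its bar (TCP within 70 mm of the bar's middle) (all of step 2 and value of joint cover above 0.115 m); the arm keeps its last pose, push and grip.
It fails at once if the flap goes over backwards (joint flap_angle above 1.85 rad) (value of joint flap_angle above 1.85 rad).
It fails at once if the flap drops or is flung (faster than 3 rad/s) (velocity of joint flap_angle above 3 rad/s or velocity of joint flap_angle below -3 rad/s).
It fails at once if a loose thing standing about is pushed more than 30 mm (distance of any of screwdriver, oil_bottle, loupe, flux_tin, tape_cream_roll from where it was at the start of the episode above 0.03 m).
It also fails if it takes over 58 s, if anything falls off the work surface, if the arm or the gripper's body presses on something with over 40 N, if the wrist force passes 120 N, or if a joint passes its speed limit or range.

### The arm

A 6-joint arm with a two-finger parallel gripper is mounted at the origin on a cart in front of the work surface, level with it; the furniture and walls round the work are solid. World frame = base frame: x ahead of the robot, y to its left, z up, the work surface at z = 0. Lengths are in m, angles in rad, forces in N, time in s.
With the tool pointing down it reaches from about 0.35 to 0.975 m from the base axis. Payload 17.4 kg.
Tool frame: the origin (TCP) lies between the finger pads, 19 mm behind the fingertips; this is the grasp point; z points along the fingers, y is the line along which they close (so a half turn about z gives the same grasp; the last joint's range is limited). The gripper opens to 85 mm and grips with 20 to 120 N. Pads are 22 mm wide; open, the fingers measure 114 mm over their backs; the gripper's body (76 mm by 85 mm) begins 54 mm behind the grasp point. The pads swing forward as they close: fully open they stand 13 mm farther back than shut.
Start: joints at [-1.265, 0.116, 1.442, -0, 1.584, -0.038], TCP at [0.228, -0.636, 0.25] pointing down, gripper open.
Joint ranges: [-2.83, 2.83], [-0.83, 2.19], [0.07, 2.5], [-1.14, 4.28], [0.01, 3], [-2.97, 2.97]. Speed limits (rad/s): [1.89, 1.89, 2.22, 3.14, 3.14, 3.14].

### API

Orientations are given as a rotation vector (axis times angle).
In Python, from plant import env gives the robot as it stands.
- The arm moves only by the shell command python3 inch.py 'ROWS'. ROWS is a JSON list of rows, 1 to 5 of them, each of 7 numbers: the opening from 0.0 (shut) to 1.0 (fully open), then dx, dy, dz in m, then a rotation vector rx, ry, rz in rad; each row shifts and turns the commanded pose from where the row before left it, along the tool's axes as they then stand; what a row does not reach is not made up. A row lasts 1/12 s, in which the tool goes at most 0.0417 m and 0.125 rad, less where a joint would pass 70% of its speed; a pose out of reach is approached as far as the arm can. The fingers move at their own pace and stop on an object; the grip force is fixed at half the most. Time passes only in rows, so rows that do not move let the fingers close. It prints the time, the measured TCP pose, the force, the opening and the grip force at its end.
- env.get_obs(): the state, without advancing time (a new reading comes with each control period).
- env.capture(name): name is "side" or "top"; returns a dict with "image" (480x640x3 uint8, blue, green, red), "K" (3x3 intrinsics, pixels), "cam_to_world" (4x4, takes a point from camera to world coordinates). Camera axes: x right, y up, looking along -z (the intrinsics and any distortion apply to the point x, -y, -z); pixel columns grow to the right and rows downward; lengths in m; the calibration is good to about 2 mm. A picture is of the moment at which its call begins. There is no depth.
- env.sign_off(): hands the job in; it is judged then, once.
The state is a dict: "t": time; "joints": joint angles; "qvel": joint speeds; "tau": joint torques, N m; "eef_pos": TCP position; "tcp_rot": TCP orientation; "ft_force": force on the tool from outside, world axes, zero at the start; "ft_torque": the same for the moment, N m; "grip_width": opening from 0.0 (shut) to 1.0 (fully open); "grip_force": force on a finger pad.
Only numpy, scipy, OpenCV 4.12 (cv2) and the standard library are available. Lean on these libraries where they do the work, as an engineer would, in place of code of your own. Each camera call takes 0.05 s, during which the arm holds its last target. There are 200 camera calls.

## Working session

There is one attempt and no reset: what is moved stays moved. The work goes in short steps, Python scripts to look and compute and a shell command to move; the robot and the scene stay as the last step left them, time stands still between calls to the robot, and variables do not carry over. Pictures are saved under pics/ and viewed, at most 10 in all, crops included, and the job is handed in when it is done.

```bash
ls; mkdir -p pics
python3 - <<'E'
from plant import env
import cv2
for n in("side","top"):
    c=env.capture(n);cv2.imwrite(f"pics/{n}0.png",c["image"]);print(c["K"],c["cam_to_world"],[k for k in c])
o=env.get_obs();print({k:o[k] for k in("t","eef_pos","tcp_rot","ft_force","grip_width")})
E
```

```text
inch.py
pics
plant.py
[[558.70334594   0.         318.30309053]
 [  0.         558.70334594 237.35597414]
 [  0.           0.           1.        ]] [[-0.80861399  0.2150536  -0.54762703 -0.23480403]
 [-0.58833031 -0.30077957  0.75059915  1.10427152]
 [-0.00329597  0.92913056  0.36973712  0.5823506 ]
 [ 0.          0.          0.          1.        ]] ['image', 'K', 'cam_to_world']
[[485.14957762   0.         328.13203204]
 [  0.         485.14957762 239.55399158]
 [  0.           0.           1.        ]] [[ 0.01827524  0.99395828 -0.10822637  0.40452223]
 [-0.99982831  0.01783631 -0.00502236  0.06009383]
 [-0.00306165  0.10829957  0.99411359  1.11126413]
 [ 0.          0.          0.          1.        ]] ['image', 'K', 'cam_to_world']
{'t': 0.1, 'eef_pos': array([ 0.22746874, -0.6353587 ,  0.24933112]), 'tcp_rot': array([-3.09427013e+00, -5.37227325e-01,  2.24548716e-04]), 'ft_force': array([ 0.12476912, -0.11620945, -0.3236861 ]), 'grip_width': 0.9961016827865552}
```
View pics/side0.png

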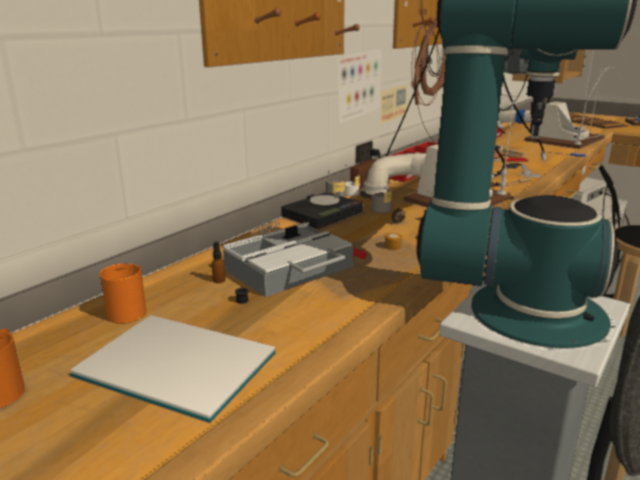

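View pics/top0.png

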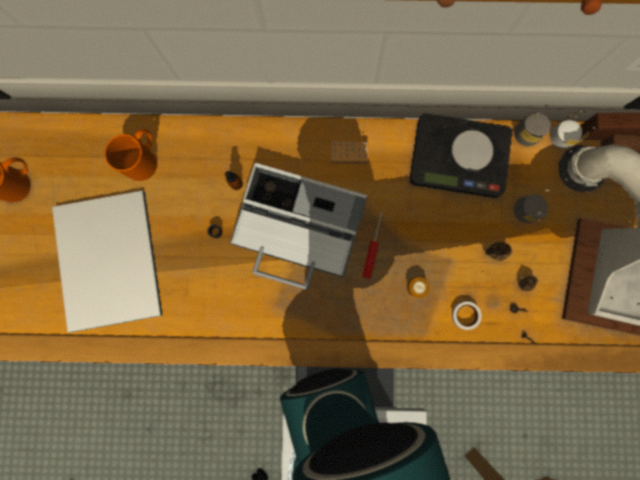

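The top view shows the case around (300,220), turned clockwise. The black rib is near (325,205), the castings near (275,185) and the bar near (283,281). In the side view the case is near (290,260), the rib near (291,231) and the bar near (318,267). I'll enlarge both.

Run:
```python
import cv2,numpy as np
t=cv2.imread("pics/top0.png")[150:300,220:390];s=cv2.imread("pics/side0.png")[205:305,210:370]
a=cv2.resize(t,None,fx=4,fy=4,interpolation=2)
b=cv2.resize(s,None,fx=5,fy=5,interpolation=2)
cv2.imwrite("pics/tc.png",a);cv2.imwrite("pics/sc.png",b)
```

View pics/tc.png

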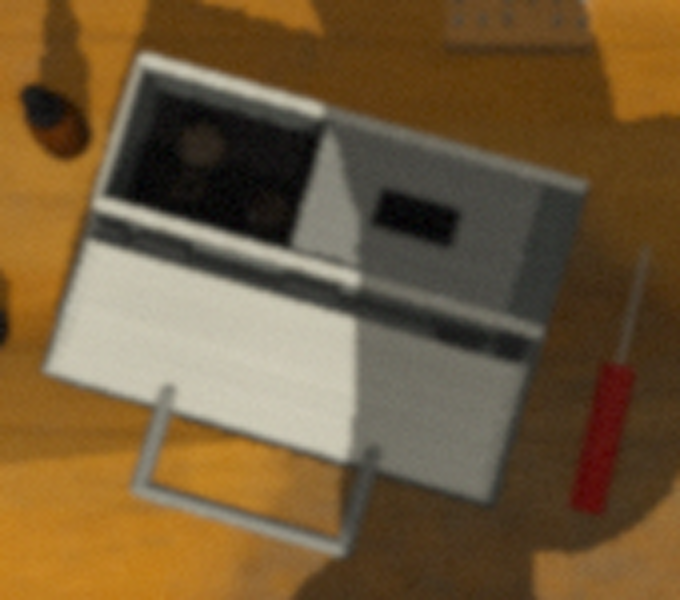

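View pics/sc.png

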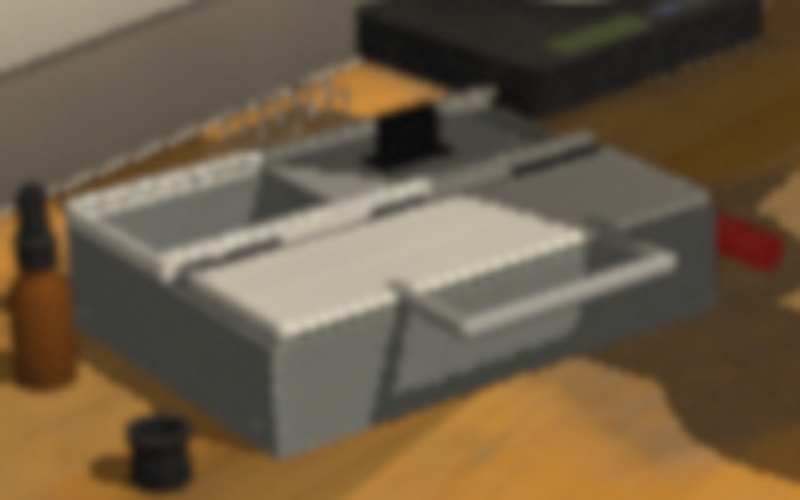

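The top crop shows the bar ends at (140,490) and (345,550), the rib centre near (417,217), and the plate's front corners at (45,372) and (490,502). In the side crop the bar ends are at (467,328) and (672,262), the rib spans (375..440, 105..165), and the front corners are at (282,335) and (713,198). Next I'll triangulate these points.

```bash
cat > h.py <<'E'
import numpy as np,cv2
from plant import env
def ray(c,uv):
    K,T=c["K"],c["cam_to_world"]
    d=np.array([(uv[0]-K[0,2])/K[0,0],-(uv[1]-K[1,2])/K[1,1],-1])
    d=T[:3,:3]@d; return T[:3,3],d/np.linalg.norm(d)
def plane(c,uv,z):
    o,d=ray(c,uv); return o+d*(z-o[2])/d[2]
def tri(c1,p1,c2,p2):
    o1,d1=ray(c1,p1);o2,d2=ray(c2,p2)
    s=np.linalg.lstsq(np.c_[d1,-d2],o2-o1,rcond=None)[0]
    a,b=o1+s[0]*d1,o2+s[1]*d2
    return (a+b)/2,np.linalg.norm(a-b)
E
python3 - <<'E'
from h import *
np.set_printoptions(precision=4,suppress=True)
t=env.capture("top");s=env.capture("side")
T=lambda x,y:((x+.5)/4-.5+220,(y+.5)/4-.5+150)
S=lambda x,y:((x+.5)/5-.5+210,(y+.5)/5-.5+205)
def blob(im,x0,y0,x1,y1,th):
    m=np.zeros(im.shape[:2],np.uint8);m[y0:y1,x0:x1]=(im[y0:y1,x0:x1].max(2)<th)*255
    n,l,st,ce=cv2.connectedComponentsWithStats(m);i=1+st[1:,4].argmax()
    cn=cv2.findContours((l==i).astype(np.uint8),0,2)[0][0];print(ce[i],st[i],cv2.minAreaRect(cn));return ce[i]
rt=blob(t["image"],308,192,342,216,55);rs=blob(s["image"],283,222,300,239,50)
print("rib",tri(t,rt,s,rs), plane(t,rt,.086))
P={n:tri(t,T(*a),s,S(*b)) for n,a,b in [("barL",(140,490),(467,328)),("barR",(345,550),(672,262)),("frL",(45,372),(282,335)),("frR",(490,502),(713,198))]}
for n,v in P.items():print(n,v[0],v[1])
print("plane: bars",plane(t,T(140,490),.06),plane(t,T(345,550),.06),"front",plane(t,T(45,372),.0625),plane(t,T(490,502),.0625))
for q in[("rear rail L",138,55,.065),("rear rail R",588,185,.065),("midL",95,203,.065),("midR",543,330,.065)]:print(q[0],plane(t,T(*q[1:3]),q[3]))
E
```

```text
[323.5221 203.9469] [313 197  22  15 226] ((323.603759765625, 203.8867950439453), (21.428245544433594, 10.714122772216797), 15.94539737701416)
[291.0822 232.6849] [283 226  17  13 146] ((290.1000061035156, 232.80001831054688), (10.435514450073242, 16.127614974975586), 71.56504821777344)
rib (array([0.5972, 0.0779, 0.07  ]), np.float64(0.0036170183086673613)) [0.5927 0.0766 0.086 ]
barL [0.4468 0.2241 0.0618] 0.004019940986326609
barR [0.4153 0.1117 0.0616] 0.0009774307035058556
frL [0.509  0.2774 0.0618] 0.0019091906665852077
frR [0.4426 0.0341 0.0611] 0.0012229436489628724
plane: bars [0.4452 0.2232 0.06  ] [0.4149 0.1115 0.06  ] front [0.5082 0.2767 0.0625] [0.4421 0.0338 0.0625]
rear rail L [0.6847 0.2319 0.065 ]
rear rail R [ 0.6162 -0.0172  0.065 ]
midL [0.6014 0.2525 0.065 ]
midR [0.5357 0.0065 0.065 ]
```

Both views agree: the heights come out at 60–62 mm, and the case yaw is -15.35°. That puts the origin near (0.556, 0.133), the bar's middle at (0.431, 0.168) and the rib near (0.597, 0.077). First I turn the tool and lift a little.

```bash
python3 inch.py '[[1,0,0,-0.01,0,0,-0.12],[1,0,0,-0.01,0,0,-0.12],[1,0,0,-0.01,0,0,-0.12],[1,0,0,-0.01,0,0,-0.12]]'; python3 inch.py '[[1,0,0,-0.01,0,0,-0.12],[1,0,0,0,0,0,-0.12],[1,0,0,0,0,0,-0.12],[1,0,0,0,0,0,-0.119],[1,0,0,0,0,0,0]]'
cat > go.py <<'E'
import sys
from h import *
from scipy.spatial.transform import Rotation as R
np.set_printoptions(precision=4,suppress=True)
o=env.get_obs();Rm=R.from_rotvec(o["tcp_rot"]).as_matrix()
x=np.array([np.cos(-.268),np.sin(-.268),0]);y=np.array([-x[1],x[0],0]);O=np.array([.556,.1333,0])
# args: target in case frame
c=np.array([float(v) for v in sys.argv[1:4]]);w=O+c[0]*x+c[1]*y+[0,0,c[2]]
d=o["eef_pos"]-O
print("t",round(o["t"],2),"tool d",Rm.T@(w-o["eef_pos"]),"case",np.array([d@x,d@y,d[2]]),"yaw err",np.arctan2(Rm[:2,1]@y[:2],Rm[:2,1]@x[:2]),"tilt",Rm[:,2],"g",o["grip_width"],"F",o["ft_force"],o["grip_force"])
E
python3 go.py .0545 -.044 .2
```

```text
t: 0.53
eef_pos: [0.2275, -0.6354, 0.2902]
tcp_rot: [-2.875, -1.266, -0.0]
ft_force: [0.3, -0.2, -0.1]
grip_width: 0.999
grip_force: 0.0
t: 0.95
eef_pos: [0.2275, -0.6355, 0.2998]
tcp_rot: [-2.492, -1.912, -0.0]
ft_force: [-0.3, -0.6, -0.7]
grip_width: 0.999
grip_force: 0.0
t 0.95 tool d [0.7833 0.1725 0.1   ] case [-0.1132 -0.8283  0.2998] yaw err 0.0061103751202425 tilt [-0.0001  0.0003 -1.    ] g 0.9992520754589954 F [-0.3022 -0.6001 -0.6783] 0.0
```

```bash
python3 inch.py '[[1,0.039,0.0086,0,0,0,0.006],[1,0.039,0.0086,0,0,0,0],[1,0.039,0.0086,0,0,0,0],[1,0.039,0.0086,0,0,0,0],[1,0.039,0.0086,0,0,0,0]]' >/dev/null; python3 inch.py '[[1,0.039,0.0086,0,0,0,0],[1,0.039,0.0086,0,0,0,0],[1,0.039,0.0086,0,0,0,0],[1,0.039,0.0086,0,0,0,0],[1,0.039,0.0086,0,0,0,0]]'; python3 inch.py '[[1,0.039,0.0086,0,0,0,0],[1,0.039,0.0086,0,0,0,0],[1,0.039,0.0086,0,0,0,0],[1,0.039,0.0086,0,0,0,0],[1,0.039,0.0086,0,0,0,0]]'>/dev/null; python3 inch.py '[[1,0.039,0.0086,0,0,0,0],[1,0.039,0.0086,0,0,0,0],[1,0.039,0.0086,0,0,0,0],[1,0.039,0.0086,0,0,0,0],[1,0.039,0.0086,0,0,0,0]]'; python3 go.py .0545 -.044 .13
```

```text
t: 1.78
eef_pos: [0.416, -0.2814, 0.3001]
tcp_rot: [2.509, 1.891, 0.0]
ft_force: [1.1, -0.8, 0.3]
grip_width: 0.996
grip_force: 0.0
t: 2.62
eef_pos: [0.6045, 0.0711, 0.3]
tcp_rot: [2.508, 1.891, 0.0]
ft_force: [1.0, -1.0, -0.3]
grip_width: 0.997
grip_force: 0.0
t 2.62 tool d [ 0.0031 -0.0088  0.17  ] case [ 0.0632 -0.0472  0.3   ] yaw err -0.010568993517052214 tilt [ 0.0001 -0.     -1.    ] g 0.9974061478159677 F [ 0.9935 -0.9727 -0.2576] 0.0
```

```bash
python3 inch.py '[[0.6,0.003,-0.009,0.035,0,0,-0.010],[0.6,0,0,0.035,0,0,0],[0.6,0,0,0.035,0,0,0],[0.6,0,0,0.035,0,0,0],[0.6,0,0,0.03,0,0,0]]';python3 inch.py '[[0.6,0,0,0,0,0,0],[0.6,0,0,0,0,0,0]]' >/dev/null; python3 go.py .0545 -.044 .086
python3 - <<'E'
from h import *
a=env.capture("top")["image"][150:300,220:390];b=env.capture("side")["image"][190:305,220:370]
cv2.imwrite("pics/c2.png",np.hstack([cv2.resize(a,(400,353),interpolation=2),cv2.resize(b,(400,353),interpolation=2)]))
E
```

```text
t: 3.03
eef_pos: [0.5954, 0.0744, 0.1275]
tcp_rot: [-2.498, -1.904, 0.002]
ft_force: [-0.3, -0.5, -0.2]
grip_width: 0.597
grip_force: 0.0
t 3.2 tool d [0.0025 0.0008 0.0435] case [ 0.0538 -0.0465  0.1295] yaw err 0.0011410041563392403 tilt [-0.0024 -0.0002 -1.    ] g 0.5966393935943337 F [ 0.4173 -0.2534  0.8478] 0.0
```

View pics/c2.png

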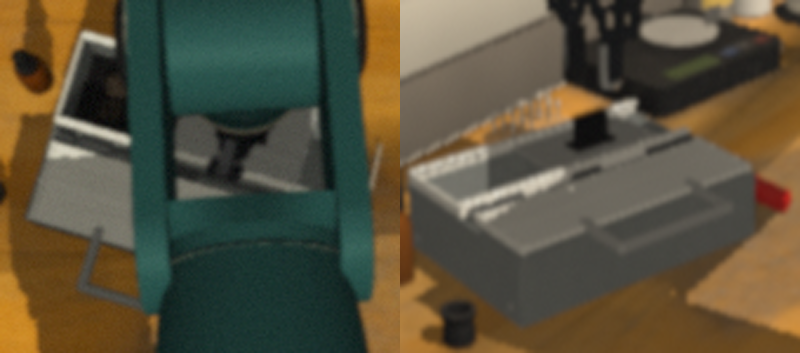

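In the side half the open fingers, at about (560–625, 0–90), stand above and either side of the rib at (590,128). They're aligned, so I descend and close.

```bash
python3 inch.py '[[0.6,0.002,0.001,0.015,0,0,0],[0.6,0,0,0.015,0,0,0],[0.6,0,0,0.012,0,0,0],[0.6,0,0,0,0,0,0],[0,0,0,0,0,0,0]]';python3 inch.py '[[0,0,0,0,0,0,0],[0,0,0,0,0,0,0],[0,0,0,0,0,0,0],[0,0,0,0,0,0,0]]'; python3 go.py .0545 .063 .086
```

```text
t: 3.72
eef_pos: [0.5978, 0.0759, 0.0889]
tcp_rot: [2.495, 1.909, 0.001]
ft_force: [0.3, 0.1, 0.6]
grip_width: 0.476
grip_force: 0.0
t: 4.05
eef_pos: [0.5987, 0.0758, 0.0896]
tcp_rot: [2.493, 1.908, 0.004]
ft_force: [4.9, -1.7, 3.7]
grip_width: 0.123
grip_force: 62.4
t 4.05 tool d [ 0.1071 -0.0015  0.0037] case [ 0.0564 -0.0441  0.0896] yaw err 0.003656924280910219 tilt [ 0.0033 -0.     -1.    ] g 0.1228372393726561 F [ 4.889  -1.7216  3.6979] 62.42475092411041
```

```bash
python3 inch.py '[[0,0.015,0,0,0,0,0],[0,0.02,0,0,0,0,0],[0,0.02,0,0,0,0,0],[0,0.02,0,0,0,0,0],[0,0.015,0,0,0,0,0]]';python3 inch.py '[[0,0.01,0,0,0,0,0],[0,0.005,0,0,0,0,0],[0,0.002,0,0,0,0,0],[0,0,0,0,0,0,0]]'; python3 go.py .0545 .063 .086
```

```text
t: 4.47
eef_pos: [0.6229, 0.1637, 0.0896]
tcp_rot: [2.492, 1.908, 0.006]
ft_force: [12.8, -5.1, 2.0]
grip_width: 0.124
grip_force: 62.1
t: 4.8
eef_pos: [0.6271, 0.1787, 0.0896]
tcp_rot: [2.492, 1.907, 0.004]
ft_force: [9.3, -7.6, 3.1]
grip_width: 0.114
grip_force: 62.3
t 4.8 tool d [ 0.0004 -0.0021  0.0036] case [0.0565 0.0626 0.0896] yaw err 0.0037628206022036676 tilt [ 0.004  -0.0014 -1.    ] g 0.11416267693500243 F [ 9.2609 -7.6352  3.0892] 62.26664364337921
```

```bash
python3 inch.py '[[0,0.002,0,0,0,0,0],[0,0.002,0,0,0,0,0],[0,0,0,0,0,0,0]]'; python3 go.py .0545 .063 .086
```

```text
t: 5.05
eef_pos: [0.6273, 0.1791, 0.0896]
tcp_rot: [2.491, 1.904, -0.006]
ft_force: [-2.8, -35.9, 13.5]
grip_width: 0.117
grip_force: 63.6
t 5.05 tool d [ 0.     -0.0021  0.0036] case [0.0566 0.063  0.0896] yaw err 0.002426758275191056 tilt [ 0.0007 -0.0076 -1.    ] g 0.11669178835274728 F [ -2.7694 -35.9308  13.5053] 63.5709285736084
```

The force rose to 36 N with no further motion, so the cover is against its stop. I ease off, open and rise, then cross to the bar.

```bash
python3 inch.py '[[0,-0.003,0,0,0,0,0],[0,0,0,0,0,0,0],[0.6,0,0,0,0,0,0],[0.6,0,0,0,0,0,0],[0.6,0,0,0,0,0,0]]';python3 inch.py '[[0.6,0,0,-0.02,0,0,0],[0.6,0,0,-0.03,0,0,0],[0.6,0,0,-0.03,0,0,0],[0.6,0,0,-0.01,0,0,0],[0.6,0,0,0,0,0,0]]'; python3 go.py -.130 0 .13
```

```text
t: 5.47
eef_pos: [0.6258, 0.1804, 0.0884]
tcp_rot: [-2.494, -1.91, -0.0]
ft_force: [-0.4, 0.9, -0.3]
grip_width: 0.54
grip_force: 0.0
t: 5.88
eef_pos: [0.6267, 0.1807, 0.1817]
tcp_rot: [2.493, 1.909, 0.007]
ft_force: [0.2, -0.0, 0.7]
grip_width: 0.6
grip_force: 0.0
t 5.88 tool d [-0.0638 -0.1861  0.0508] case [0.0556 0.0645 0.1817] yaw err 0.004311171304248505 tilt [ 0.0046  0.0013 -1.    ] g 0.6002501147560252 F [ 0.1726 -0.0216  0.6978] 0.0
```

```bash
python3 inch.py '[[0.45,-0.0128,-0.037,0,0,0,0],[0.45,-0.0128,-0.037,0,0,0,0],[0.45,-0.0128,-0.037,0,0,0,0],[0.45,-0.0128,-0.037,0,0,0,0],[0.45,-0.0128,-0.037,0,0,0,0]]';python3 inch.py '[[0.45,0,0,0.03,0,0,0],[0.45,0,0,0.02,0,0,0],[0.45,0,0,0,0,0,0]]'; python3 go.py -.130 0 .06
python3 - <<'E'
from h import *
a=env.capture("top")["image"][150:300,220:390];b=env.capture("side")["image"][190:305,220:370]
cv2.imwrite("pics/c3.png",np.hstack([cv2.resize(a,(400,353),interpolation=2),cv2.resize(b,(400,353),interpolation=2)]))
E
```

```text
t: 6.3
eef_pos: [0.4283, 0.1664, 0.1762]
tcp_rot: [-2.494, -1.909, 0.003]
ft_force: [0.5, 1.0, 1.3]
grip_width: 0.447
grip_force: 0.0
t: 6.55
eef_pos: [0.4282, 0.1663, 0.1238]
tcp_rot: [-2.493, -1.909, 0.007]
ft_force: [-0.5, -0.4, -1.0]
grip_width: 0.453
grip_force: 0.0
t 6.55 tool d [0.0022 0.0023 0.0637] case [-0.132  -0.0021  0.1238] yaw err 0.004522588479465319 tilt [-0.0046 -0.0014 -1.    ] g 0.4527134019508514 F [-0.5094 -0.4456 -0.9816] 0.0
```

View pics/c3.png

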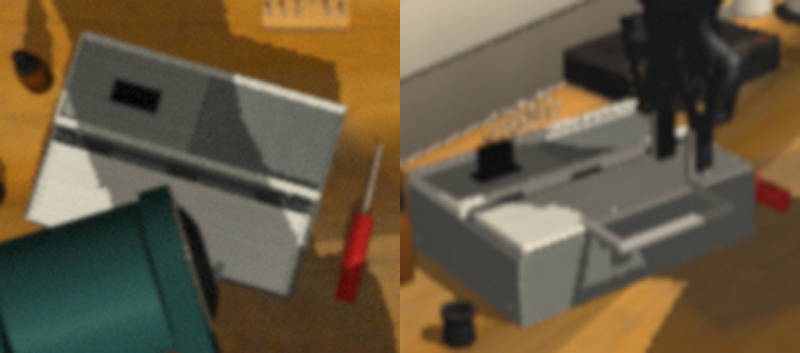

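The cover closes the compartment, with the rib at (135,95) in the top half, and the flap is still shut. The fingertips at (665,155) and (705,165) in the side half are over the bar, which runs from (620,248) to (725,208). I descend and grip.

```bash
python3 inch.py '[[0.45,0.002,0.002,0.02,0,0,0],[0.45,0,0,0.02,0,0,0],[0.45,0,0,0.015,0,0,0],[0.45,0,0,0.006,0,0,0],[0.45,0,0,0,0,0,0]]'; python3 go.py -.130 0 .06; python3 inch.py '[[0,0,0,0,0,0,0],[0,0,0,0,0,0,0],[0,0,0,0,0,0,0],[0,0,0,0,0,0,0],[0,0,0,0,0,0,0]]'; python3 go.py -.130 0 .06
```

```text
t: 7.07
eef_pos: [0.4329, 0.168, 0.0664]
tcp_rot: [-2.494, -1.909, 0.003]
ft_force: [0.5, -0.8, 0.7]
grip_width: 0.449
grip_force: 0.0
t 7.07 tool d [-0.0009 -0.0021  0.0064] case [-0.1279  0.0009  0.0664] yaw err 0.0038672048899183733 tilt [-0.0018 -0.0006 -1.    ] g 0.4486696929178113 F [ 0.5257 -0.7909  0.6855] 0.0
t: 7.48
eef_pos: [0.4331, 0.1685, 0.0685]
tcp_rot: [-2.494, -1.91, -0.002]
ft_force: [-6.8, 0.8, 6.8]
grip_width: 0.085
grip_force: 58.7
t 7.48 tool d [-0.0014 -0.0022  0.0085] case [-0.1278  0.0014  0.0685] yaw err 0.003985786016367107 tilt [ 0.0006  0.0009 -1.    ] g 0.08474888021540924 F [-6.8368  0.8366  6.8149] 58.6713570356369
```

```bash
python3 inch.py '[[0,0,0.0004,-0.0102,0,0,0],[0,0,0.0012,-0.0101,0,0,0],[0,0,0.002,-0.01,0,0,0],[0,0,0.0028,-0.0098,0,0,0],[0,0,0.0035,-0.0096,0,0,0]]';  python3 go.py -.12 0 .11
```

```text
t: 7.9
eef_pos: [0.4419, 0.1659, 0.1181]
tcp_rot: [-2.493, -1.909, 0.001]
ft_force: [-6.2, 5.2, -1.2]
grip_width: 0.088
grip_force: 58.5
t 7.9 tool d [-0.0013 -0.0014  0.0081] case [-0.1186  0.0013  0.1181] yaw err 0.00422060344477439 tilt [-0.0015  0.0011 -1.    ] g 0.08829677781523197 F [-6.1935  5.1634 -1.2324] 58.52840960025787
```

```bash
python3 inch.py '[[0,0,0.0043,-0.0093,0,0,0],[0,0,0.005,-0.0089,0,0,0],[0,0,0.0057,-0.0085,0,0,0],[0,0,0.0063,-0.008,0,0,0],[0,0,0.0069,-0.0075,0,0,0]]'; python3 inch.py '[[0,0,0.0075,-0.0069,0,0,0],[0,0,0.008,-0.0063,0,0,0],[0,0,0.0085,-0.0057,0,0,0],[0,0,0.0089,-0.005,0,0,0],[0,0,0.0093,-0.0043,0,0,0]]';  python3 go.py -.0497 0 .18
```

```text
t: 8.32
eef_pos: [0.4682, 0.1588, 0.1615]
tcp_rot: [-2.491, -1.908, 0.004]
ft_force: [-27.9, 4.0, 20.1]
grip_width: 0.088
grip_force: 59.4
t: 8.73
eef_pos: [0.5108, 0.1469, 0.191]
tcp_rot: [2.493, 1.909, 0.002]
ft_force: [-10.7, -3.3, 18.0]
grip_width: 0.084
grip_force: 62.0
t 8.73 tool d [-0.0011 -0.0026  0.011 ] case [-0.0472  0.0011  0.191 ] yaw err 0.0041542572299345226 tilt [ 0.0019 -0.     -1.    ] g 0.08391076130685275 F [-10.6949  -3.3433  17.9847] 61.9719922542572
```

```bash
python3 inch.py '[[0,0,0.0096,-0.0035,0,0,0],[0,0,0.0097,-0.0025,0,0,0],[0,0,0.0095,-0.0015,0,0,0],[0,0,0.008,-0.001,0,0,0],[0,0,0.005,0,0,0,0]]'; python3 inch.py '[[0,0,0.003,0,0,0,0],[0,0,0,0,0,0,0],[0,0,0,0,0,0,0]]'; python3 go.py 0 0 .19
python3 - <<'E'
from h import *
a=env.capture("top")["image"][150:300,220:390];b=env.capture("side")["image"][150:300,200:370]
cv2.imwrite("pics/c4.png",np.hstack([cv2.resize(a,(400,353),interpolation=2),cv2.resize(b,(400,353),interpolation=2)]))
E
```

```text
t: 9.15
eef_pos: [0.5521, 0.1355, 0.1986]
tcp_rot: [2.493, 1.908, 0.004]
ft_force: [-9.0, -17.5, 17.0]
grip_width: 0.081
grip_force: 65.0
t: 9.4
eef_pos: [0.5547, 0.1349, 0.1987]
tcp_rot: [2.493, 1.907, 0.004]
ft_force: [-4.6, -13.0, 14.5]
grip_width: 0.087
grip_force: 64.6
t 9.4 tool d [-0.0012  0.0016  0.0087] case [-0.0016  0.0012  0.1987] yaw err 0.003477637704012981 tilt [ 0.0038 -0.0006 -1.    ] g 0.0869273580416667 F [ -4.627  -12.9785  14.4585] 64.59434509277344
```

View pics/c4.png

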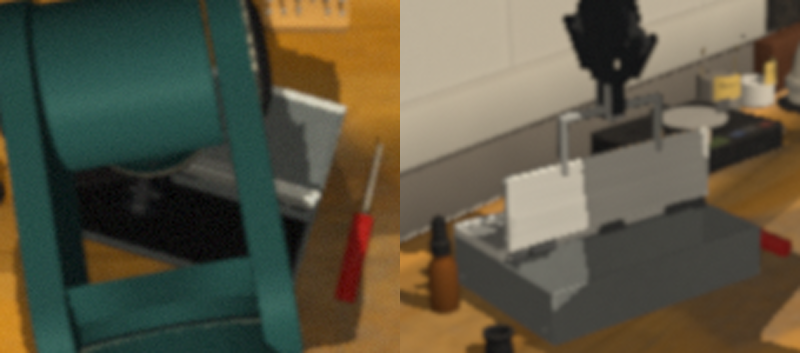

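The side half shows the flap upright, the bar corners at (562,120) and (660,98) and the fingers on it. The plate top corners are (508,178) and (708,130). I check the angle numerically.

Run:
```python
from h import *
s=env.capture("side")
x=np.array([np.cos(-.268),np.sin(-.268),0]);y=np.array([-x[1],x[0],0]);O=np.array([.556,.1333,0])
S=lambda a,b:((a-400+.5)*170/400-.5+200,(b+.5)*150/353-.5+150)
K=s["K"];T=s["cam_to_world"]
def proj(w):
    p=T[:3,:3].T@(w-T[:3,3]);return np.array([K[0,0]*p[0]/-p[2]+K[0,2],K[1,1]*-p[1]/-p[2]+K[1,2]])
for n,px,r,yy in[("barL",(562,120),.13,.058),("barR",(660,98),.13,-.058),("plL",(508,178),.084,.125),("plR",(708,130),.084,-.125)]:
    print(n,np.round(S(*px),1),[np.round(proj(O-np.cos(a)*r*x+yy*y+[0,0,.06+np.sin(a)*r]),1) for a in(1.45,1.57,1.69)])
o=env.get_obs();print(o["t"],o["ft_force"],o["grip_force"],o["eef_pos"])
```

```text
barL [268.6 200.7] [array([273. , 202.5]), array([269.1, 200.5]), array([265.3, 199.3])]
barR [310.2 191.4] [array([313.3, 192.9]), array([309.3, 191.1]), array([305.4, 190. ])]
plL [245.6 225.3] [array([247.3, 227.4]), array([244.9, 225.9]), array([242.6, 224.9])]
plR [330.6 205. ] [array([333.3, 205. ]), array([330.7, 203.8]), array([328.1, 203. ])]
9.55 [4.56545914 8.36550051 9.30860563] 64.34900522232056 [0.55460231 0.1349407  0.19869709]
```

The image points match 1.57 rad to within about 0.03 rad. I settle briefly and hand in.

```bash
python3 inch.py '[[0,0,0,0,0,0,0],[0,0,0,0,0,0,0],[0,0,0,0,0,0,0],[0,0,0,0,0,0,0]]'; python3 -c "
from plant import env
print(env.sign_off())"
```

```text
t: 9.88
eef_pos: [0.5545, 0.1349, 0.1986]
tcp_rot: [2.493, 1.908, 0.004]
ft_force: [-7.9, -18.7, 14.0]
grip_width: 0.082
grip_force: 64.8
the job is handed in; nothing more can be done
None
```

I handed the job in at about 9.9 s: the cover is home against its stop, and the flap is held still by its bar at about 1.57 rad (checked in the side picture). Sign-off returned no verdict.

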